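Find the full sample tin by its weight and set it on the warmer

TASK

Only one of the three look-alike lidded sample tins is full: lift them to feel which, and stand the full one gently, upright, on the round plate of the sample warmer, wholly within the plate's edge. Leave the two empty tins standing where they were (set any that you lift back down on its own spot), and do not tip any tin over.

Things in the scene. Friction and masses are not known exactly. Their poses are not given: they have to be found in the camera images.
- tin_a: one of three look-alike closed aluminium tins on the table: upright cylinder, 62 mm diameter, lid (65 mm diameter, never comes off) from 88 up to 105 mm height; grip the plain side below the lid. One of the three is full (0.36 to 0.45 kg), two are empty (0.10 kg); which one changes from run to run, whatever its name or place. Origin: centre of the underside; z: up the tin's axis
- tin_b: one of three look-alike closed aluminium tins on the table: upright cylinder, 62 mm diameter, lid (65 mm diameter, never comes off) from 88 up to 105 mm height; grip the plain side below the lid. One of the three is full (0.36 to 0.45 kg), two are empty (0.10 kg); which one changes from run to run, whatever its name or place. Origin: centre of the underside; z: up the tin's axis
- tin_c: one of three look-alike closed aluminium tins on the table: upright cylinder, 62 mm diameter, lid (65 mm diameter, never comes off) from 88 up to 105 mm height; grip the plain side below the lid. One of the three is full (0.36 to 0.45 kg), two are empty (0.10 kg); which one changes from run to run, whatever its name or place. Origin: centre of the underside; z: up the tin's axis
- warmer: sample warmer, switched off and cool: stainless steel box 200 mm (x) by 180 mm (y) by 60 mm high, fixed to the table, dark control strip on its -x face; a round dark flat plate, 110 mm diameter, in the middle of its top stands 4 mm proud (surface 64 mm above the table). Origin: centre of the underside, straight below the plate's centre; z up
There are look-alikes about, which are no part of the job. Leave any blue look-alike of the tin_b alone.

How it is judged:
By the outcome, as a careful person would: the job done as asked, in the order asked, and still so for the second after the job is handed in, with the robot touching nothing.
It also fails if it takes over 64 s, if anything falls off the work surface, if the arm or the gripper's body presses on something with over 40 N, if the wrist force passes 120 N, or if a joint passes its speed limit or range.

ROBOT

A 7-joint arm with a two-finger parallel gripper is mounted at the origin on the work surface. World frame = base frame: x ahead of the robot, y to its left, z up, the work surface at z = 0. Lengths are in m, angles in rad, forces in N, time in s.
With the tool pointing down it reaches from about 0.4 to 0.85 m from the base axis. Payload 10.4 kg.
Tool frame: the origin (TCP) lies midway between the tips of the shut fingers; the grasp point (between the pads) lies 19 mm behind it; z points along the fingers, y is the direction in which the jaws open and shut (so a half turn about z gives the same grasp; the last joint's range is limited). The gripper opens to 85 mm and grips with 20 to 120 N. Pads are 22 mm wide; open, the fingers measure 114 mm over their backs; the gripper's body (76 mm by 85 mm) begins 54 mm behind the grasp point. The pads swing forward as they close: fully open they stand 13 mm farther back than shut.
Start: joints at [-1.259, 0.332, -0.065, 1.46, 0.022, 1.35, -0.088], TCP at [0.205, 0.59, 0.203] pointing down, gripper open.
Joint ranges: [-2.6, 2.6], [-0.5, 2.12], [-1.47, 1.34], [0.16, 2.42], [-1.27, 4.41], [0.06, 2.06], [-2.6, 2.6]. Speed limits (rad/s): [2.22, 2.22, 2.79, 2.79, 3.14, 3.14, 3.14].

INTERFACE

Orientations are given as a unit quaternion [x, y, z, w].
In Python, from workcell import manip, camera, camera_info, workorder, nets gives the robot as it stands.
- The arm moves only by the tool apply_moves, never from a script. Its argument "commands" is a list of rows, each a list of 5 numbers: the shift along the tool's x, y, z in m, then the turn about the tool's z in degrees, then the gripper command: -1 is fully open, 1 is shut, values between are in proportion. A call has 1 to 5 rows; each row shifts and turns the pose as measured when the row begins, along the tool's axes as they then stand; what a row does not reach is not made up. A row lasts 1/12 s, in which the tool goes at most 41.7 mm and 7.16 degrees, less where a joint would pass 70% of its speed; a pose out of reach is approached as far as the arm can. A call is refused whole if a number of a shift passes 0.0417 or a number of a turn 7.16, either way. A call with a gripper value outside its range is refused whole. The fingers move at their own pace and stop on an object; "squeeze" is the grip in N (left out, the last holds). Time passes only in rows, so rows that do not move let the fingers close. It gives the time, the measured TCP pose, the force and the opening at its end, in the units of the state.
- manip.get_obs(): the state, without advancing time (a new reading comes with each control period).
- camera(name): name is "side" or "top" or "wrist"; returns (picture, depth): 480x640x3 uint8, red, green, blue; 480x640 float32, m along the optical axis (not along the pixel's ray), 0 where there is no reading.
- camera_info(name): a dict with "camera_matrix" (3x3 intrinsics, pixels), "xyz" and "rotation" of the camera in the world; the wrist camera has in their place "T_tool_cam" (4x4, takes a point from camera to tool coordinates, whose origin is the TCP and whose axes are the flange's). Camera axes: x right, y down, z forward; pixel columns grow to the right and rows downward; lengths in m; the calibration is good to about 2 mm. A picture is of the moment at which its call begins: read the wrist's pose just before it. camera_info takes no time and is no camera call.
- workorder.hand_in(): hands the job in, once; it reports no verdict.
Trained networks look in the newest picture that a camera, given by its name, has taken for a name from the list of things; names that differ only in an ending like _2 or _b are one class to them, and where a whole thing is asked for, a point or a joint stands for the part that bears it (a point fixed in the world has none). Each returns a list of dicts, best first, with "conf" (0 to 1); they miss things now and then, are a little off and sometimes report something else, mostly with a low value. They report only what shows in the picture. A call takes as long as a camera call. They do not tell look-alikes from the thing itself.
- nets.look_for(camera, thing): "rect" ([left, top, width, height] in pixels, round what is visible of it).
- nets.place_of(camera, thing): "xy" ([column, row] in pixels: a listed point, or the origin of a listed thing).
The state is a dict: "clock": time; "joint_pos": joint angles; "joint_velocities": joint speeds; "tau": joint torques, N m; "position": TCP position; "ee_rot": TCP orientation; "ft_force": force on the tool from outside, world axes, zero at the start; "torque": the same for the moment, N m; "grip_width": opening from 0.0 (shut) to 1.0 (fully open).
Only numpy, scipy, OpenCV 4.12 (cv2) and the standard library are available. Lean on these libraries where they do the work, as an engineer would, in place of code of your own. Each camera call takes 0.05 s, during which the arm holds its last target. There are 200 camera calls.

## Working session

There is one attempt and no reset: what is moved stays moved. The work goes in short steps, Python scripts to look and compute and a tool call to move; the robot and the scene stay as the last step left them, time stands still between calls to the robot, and variables do not carry over. Pictures are saved under pics/ and viewed, about 8 in all and at most 12, crops included, and the job is handed in when it is done.

Besides the shell and the picture viewer there is one more tool, called by a JSON object that holds its "op" and its "data". apply_moves: Moves the arm, as the interface text tells. Its arguments: {"type":"object","properties":{"commands":{"type":"array","items":{"type":"array","items":{"type":"number"}}},"squeeze":{"type":"number"}},"required":["commands"]}

```bash
mkdir -p pics; ls; python3 - <<'E'
from workcell import manip,camera,camera_info
import cv2,numpy as np
o=manip.get_obs();print({k:np.round(v,3).tolist() for k,v in o.items()})
p=[]
for n in("top","side"):
    im,d=camera(n);np.save(f"{n}_d.npy",d);cv2.imwrite(f"pics/{n}0.png",im[...,::-1]);print(n,{k:np.round(v,4).tolist() if not isinstance(v,str) else v for k,v in camera_info(n).items()})
E
```

```text
pics
{'clock': 0.0, 'joint_pos': [-1.259, 0.333, -0.065, 1.461, 0.022, 1.35, -0.089], 'joint_velocities': [-0.0, 0.001, -0.0, -0.001, 0.0, -0.001, -0.0], 'tau': [-0.001, -62.544, 0.049, -39.16, 0.016, 0.01, 0.0], 'position': [0.205, 0.59, 0.202], 'ee_rot': [0.167, 0.986, -0.001, -0.0], 'ft_force': [-0.29, 0.893, -0.24], 'torque': [-0.009, 0.03, 0.025], 'grip_width': 1.001}
top {'camera_matrix': [[561.1002, 0.0, 323.7925], [0.0, 561.1002, 238.1164], [0.0, 0.0, 1.0]], 'xyz': [0.2336, 0.0093, 1.2555], 'rotation': [-0.6948, 0.7106, -0.0774, 0.0789]}
side {'camera_matrix': [[510.8292, 0.0, 323.5732], [0.0, 510.8292, 240.1082], [0.0, 0.0, 1.0]], 'xyz': [0.1069, -0.7297, 0.8064], 'rotation': [0.89, -0.2255, 0.1051, -0.3822]}
```

View pics/top0.png

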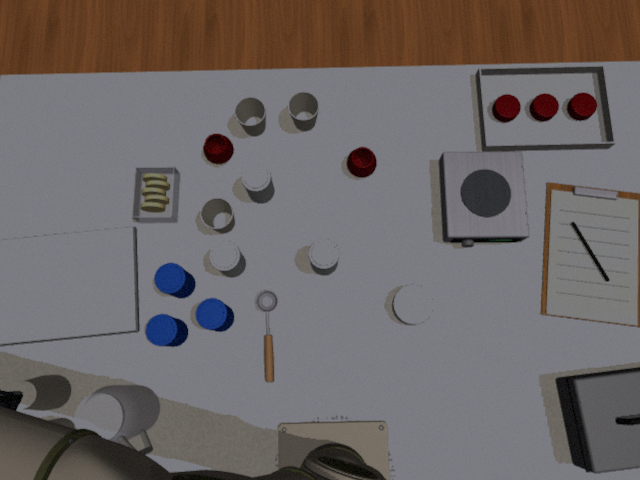

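View pics/side0.png

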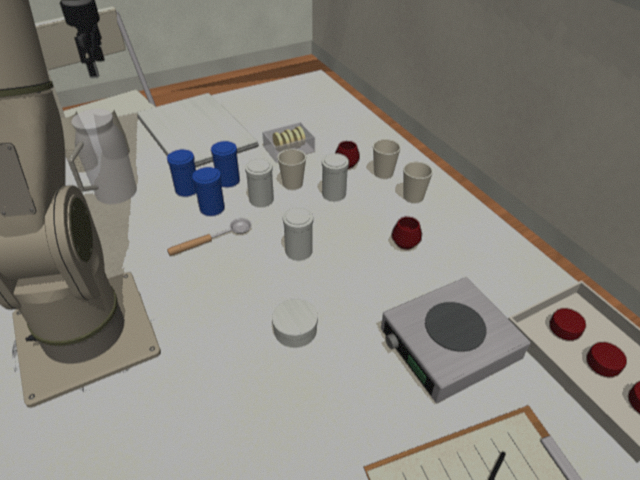

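Top view: the three aluminium lidded tins are at (257,178), (224,256) and (323,254). The blue tins at (172,279), (212,314) and (163,330), the lidless cups and the low white puck at (412,304) are look-alikes or clutter. The warmer's plate is at (486,193). I'll measure these with depth.

```bash
cat > h.py <<'E'
import numpy as np
from workcell import camera_info
from scipy.spatial.transform import Rotation as R
def pts(d,n,T=None):
    c=camera_info(n);K=c["camera_matrix"]
    v,u=np.mgrid[:480,:640]
    P=np.stack([(u-K[0][2])*d/K[0][0],(v-K[1][2])*d/K[1][1],d],-1)
    if T is None:
        r=np.array(c["rotation"]);r=R.from_quat(r).as_matrix() if r.size==4 else r
        return P@r.T+np.array(c["xyz"])
    return P@T[:3,:3].T+T[:3,3]
E
python3 - <<'E'
import numpy as np,cv2
from h import *
d=np.load("top_d.npy");P=pts(d,"top")
print("table z",np.median(P[350:400,480:530,2]))
im=cv2.imread("pics/top0.png")
for n,(u,v),r,z0,z1 in[("t1",(257,178),24,.098,.115),("t2",(224,256),24,.098,.115),("t3",(323,254),24,.098,.115),("plate",(486,193),60,.05,.08)]:
    q=P[v-r:v+r,u-r:u+r].reshape(-1,3);q=q[(q[:,2]>z0)&(q[:,2]<z1)]
    (c,rad)=cv2.minEnclosingCircle(q[:,:2].astype(np.float32))
    b=cv2.minAreaRect(q[:,:2].astype(np.float32))
    print(n,len(q),np.median(q[:,2]),c,rad*2,b,q[:,:2].mean(0),"reach",np.hypot(*c))
# plate: dark pixels
g=cv2.cvtColor(im,cv2.COLOR_BGR2GRAY)
q=P[150:240,445:525];m=(q[...,2]>.055)&(q[...,2]<.075)&(g[150:240,445:525]<90)
k,l,s,ce=cv2.connectedComponentsWithStats(m.astype(np.uint8));i=1+s[1:,4].argmax();w=q[l==i]
print("plate",s[i],cv2.minEnclosingCircle(w[:,:2].astype(np.float32)),w.mean(0))
print(np.round(P[193,486],4))
# everything tall on the table
m=((P[...,2]>.03)&(P[...,2]<.5)).astype(np.uint8)
k,l,s,ce=cv2.connectedComponentsWithStats(m)
for i in range(1,k):
    if s[i,4]>60:
        w=P[l==i];print(s[i],"x",w[:,0].min().round(3),w[:,0].max().round(3),"y",w[:,1].min().round(3),w[:,1].max().round(3),"zmax",w[:,2].max().round(3))
cv2.imwrite("pics/crop.png",cv2.resize(im[90:360,130:400],None,fx=2.2,fy=2.2,interpolation=cv2.INTER_CUBIC))
E
```

```text
table z -0.00040334790491847183
t1 653 0.10352926931300344 (0.6318236589431763, 0.15320034325122833) 0.06564051657915115 ((0.6316336989402771, 0.15345001220703125), (0.06299480050802231, 0.06310732662677765), 14.013855934143066) [0.63099602 0.15306615] reach 0.6501318952125309
t2 715 0.10343078701726993 (0.46018198132514954, 0.2186320573091507) 0.06532028317451477 ((0.4604640603065491, 0.21854731440544128), (0.06227750703692436, 0.06279709935188293), 33.928001403808594) [0.46012849 0.21823628] reach 0.5094776073779612
t3 709 0.10376169754099562 (0.460207462310791, 0.010830453597009182) 0.06508335471153259 ((0.45981863141059875, 0.010977018624544144), (0.06319473683834076, 0.06332681328058243), 45.63129425048828) [0.45946358 0.01088116] reach 0.46033488580777265
plate 7070 0.06020043177498324 (0.5967762470245361, -0.3515571057796478) 0.26555493474006653 ((0.5924307703971863, -0.35105472803115845), (0.18245567381381989, 0.2086101919412613), 88.74050903320312) [ 0.59252498 -0.34929725] reach 0.692628535101502
plate [  15   19   51   49 1893] ((0.5972875952720642, -0.3519357442855835), 0
[... 940 characters left out ...]
0.11
[209 241  35  35 905] x 0.428 0.493 y 0.186 0.25 zmax 0.111
[154 263  39  35 968] x 0.383 0.448 y 0.299 0.365 zmax 0.112
[ 392  285   41   40 1275] x 0.314 0.399 y -0.223 -0.137 zmax 0.049
[195 298  37  34 923] x 0.309 0.373 y 0.211 0.277 zmax 0.11
[ 145  314   40   33 1006] x 0.278 0.342 y 0.313 0.378 zmax 0.113
[ 560  368   80  106 6992] x 0.015 0.212 y -0.652 -0.479 zmax 0.135
[ 23 375  42  36 978] x 0.154 0.225 y 0.564 0.608 zmax 0.132
[  74  386   82   69 3757] x 0.072 0.203 y 0.36 0.463 zmax 0.216
[  0 390  23  21 356] x 0.172 0.205 y 0.516 0.548 zmax 0.346
[ 49 419  20   8  65] x 0.12 0.135 y 0.55 0.581 zmax 0.065
[ 271  445  114   35 2293] x 0.036 0.101 y -0.085 0.086 zmax 0.499
```

View pics/crop.png

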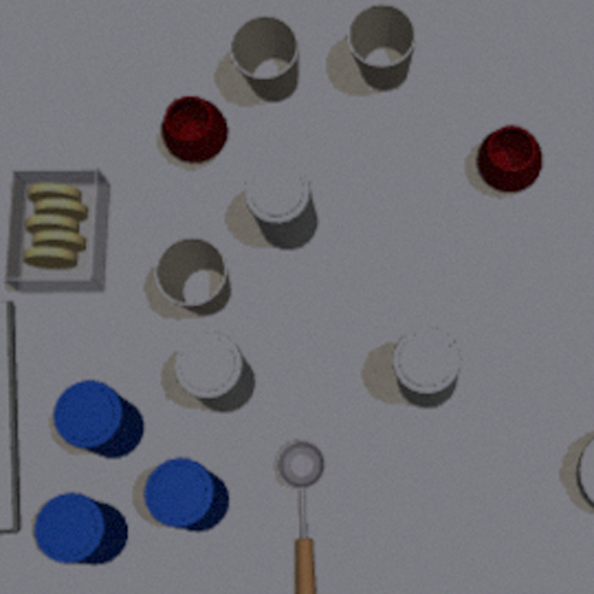

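The crop confirms three aluminium lidded tins (crop px 277,197; 209,367; 427,362). Blue ones and open cups are excluded. Measured lids are 65 mm wide at about 104 mm height, as expected. Heading for t2 at (0.460, 0.2185); the current jaw direction has clearance there.

{"op": "apply_moves", "data": {"commands": [[-0.031,-0.023,0,0,-1],[-0.031,-0.023,0,0,-1],[-0.031,-0.023,0,0,-1],[-0.031,-0.023,0,0,-1],[-0.031,-0.023,0,0,-1]], "squeeze": 40}}

```text
clock: 0.52
position: [0.3088, 0.4307, 0.1982]
ee_rot: [0.159, 0.987, -0.002, -0.003]
ft_force: [1.7, 0.4, 0.6]
grip_width: 1.001
```

{"op": "apply_moves", "data": {"commands": [[-0.031,-0.023,0,0,-1],[-0.031,-0.023,0,0,-1],[-0.031,-0.023,0,0,-1],[-0.031,-0.023,0,0,-1],[-0.031,-0.023,0,0,-1]]}}

```text
clock: 0.93
position: [0.4228, 0.2633, 0.1969]
ee_rot: [0.158, 0.987, -0.003, -0.004]
ft_force: [1.1, 0.8, 0.5]
grip_width: 1.002
```

```bash
cat > to.py <<'E'
import sys,numpy as np
from workcell import manip
from scipy.spatial.transform import Rotation as R
o=manip.get_obs();p=np.array(o["position"]);r=R.from_quat(o["ee_rot"])
print("t",round(o["clock"],2),"p",p.round(4),"F",np.round(o["ft_force"],2),"w",round(o["grip_width"],3),"q",np.round(o["ee_rot"],3),"j",np.round(o["joint_pos"],2))
for a in sys.argv[1:]:
    t=np.array([float(x) for x in a.split(",")]);d=r.inv().apply(t-p);print(a,"tool delta",d.round(4),"rows",(np.linalg.norm(d)/.0417).round(1))
E
python3 to.py 0.460,0.2185,0.2
```

```text
t 0.93 p [0.4228 0.2633 0.1969] F [1.06 0.82 0.54] w 1.002 q [ 0.158  0.987 -0.003 -0.004] j [-0.83  0.06  0.19  1.8  -0.01  1.29  0.62]
0.460,0.2185,0.2 tool delta [-0.0493 -0.031  -0.0032] rows 1.4
```

{"op": "apply_moves", "data": {"commands": [[-0.025,-0.016,0,0,-1],[-0.022,-0.014,0,0,-1],[0,0,0,0,-1]]}}

```text
clock: 1.18
position: [0.4632, 0.2085, 0.1966]
ee_rot: [0.164, 0.986, -0.004, -0.003]
ft_force: [-0.7, -0.8, -0.2]
grip_width: 0.998
```

```bash
cat > wlook.py <<'E'
import sys,numpy as np,cv2
from h import *
from workcell import manip,camera
o=manip.get_obs();T=np.eye(4);T[:3,:3]=R.from_quat(o["ee_rot"]).as_matrix();T[:3,3]=o["position"]
im,d=camera("wrist");P=pts(d,"wrist",T@np.array(camera_info("wrist")["T_tool_cam"]))
cv2.imwrite(f"pics/{sys.argv[1]}.png",im[...,::-1])
x,y=map(float,sys.argv[2].split(","));z0,z1=map(float,sys.argv[3].split(","))
q=P[(d>0)&(np.hypot(P[...,0]-x,P[...,1]-y)<.05)&(P[...,2]>z0)&(P[...,2]<z1)]
print(len(q),cv2.minEnclosingCircle(q[:,:2].astype(np.float32)),"z",np.median(q[:,2]))
E
python3 to.py 0.46,0.2185,0.041; python3 wlook.py w1 0.46,0.2185 .097,.115; python3 to.py
```

```text
t 1.18 p [0.4632 0.2085 0.1966] F [-0.66 -0.77 -0.17] w 0.998 q [ 0.164  0.986 -0.004 -0.003] j [-0.76  0.08  0.26  1.78 -0.02  1.29  0.75]
0.46,0.2185,0.041 tool delta [0.0055 0.0097 0.1556] rows 3.7
5644 ((0.4618837237358093, 0.21927867829799652), 0.032656051218509674) z 0.10402504481140543
t 1.23 p [0.4619 0.2107 0.1965] F [-0.4  -0.51 -0.25] w 1.004 q [ 0.163  0.987 -0.004 -0.004] j [-0.76  0.08  0.25  1.78 -0.02  1.3   0.74]
```

View pics/w1.png

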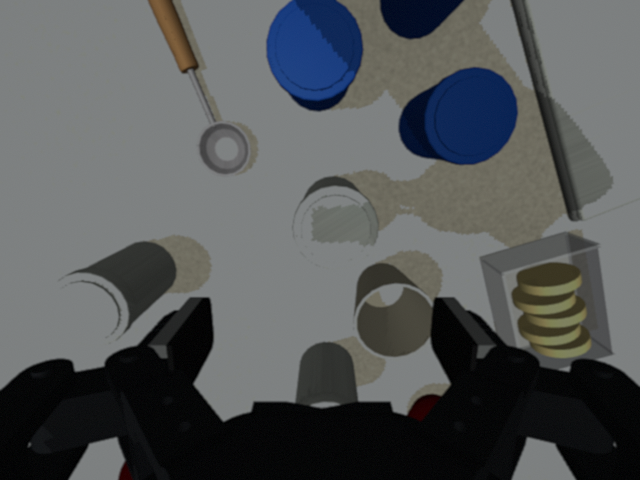

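The wrist view agrees: t2's lid at px (335,225) gives (0.462, 0.219), within 2 mm of the top view. Centring, then going down.

{"op": "apply_moves", "data": {"commands": [[0.0035,0.0085,0.01,0,-1],[0,0,0.02,0,-1],[0,0,0.02,0,-1],[0,0,0.0,0,-1]]}}

```text
clock: 1.57
position: [0.4583, 0.2256, 0.1431]
ee_rot: [0.161, 0.987, -0.003, -0.004]
ft_force: [-1.4, 0.5, -0.7]
grip_width: 0.998
```

```bash
python3 to.py 0.461,0.219,0.041
```

```text
t 1.57 p [0.4583 0.2256 0.1431] F [-1.38  0.46 -0.67] w 0.998 q [ 0.161  0.987 -0.003 -0.004] j [-0.77  0.13  0.24  1.84 -0.03  1.18  0.73]
0.461,0.219,0.041 tool delta [-0.0054 -0.0048  0.1021] rows 2.5
```

{"op": "apply_moves", "data": {"commands": [[-0.004,-0.004,0,0,-1],[0,0,0,0,-1],[0,0,0,0,-1]]}}

```text
clock: 1.82
position: [0.4587, 0.2238, 0.1427]
ee_rot: [0.158, 0.987, -0.003, -0.005]
ft_force: [-0.3, -0.4, 0.2]
grip_width: 1.004
```

```bash
python3 to.py 0.461,0.219,0.041
```

```text
t 1.82 p [0.4587 0.2238 0.1427] F [-0.34 -0.37  0.2 ] w 1.004 q [ 0.158  0.987 -0.003 -0.005] j [-0.77  0.13  0.24  1.84 -0.04  1.18  0.74]
0.461,0.219,0.041 tool delta [-0.0046 -0.003   0.1017] rows 2.4
```

{"op": "apply_moves", "data": {"commands": [[-0.003,-0.002,0.02,0,-1],[-0.002,-0.002,0.02,0,-1],[-0.001,-0.001,0.01,0,-1]]}}

```text
clock: 2.07
position: [0.4652, 0.2203, 0.0966]
ee_rot: [0.157, 0.988, 0.001, -0.002]
ft_force: [-0.2, 0.7, -0.1]
grip_width: 1.004
```

```bash
python3 to.py 0.461,0.219,0.041
```

```text
t 2.07 p [0.4652 0.2203 0.0966] F [-0.18  0.74 -0.12] w 1.004 q [ 0.157  0.988  0.001 -0.002] j [-0.75  0.18  0.25  1.89 -0.05  1.08  0.77]
0.461,0.219,0.041 tool delta [ 0.0034 -0.0026  0.0556] rows 1.3
```

{"op": "apply_moves", "data": {"commands": [[0.001,-0.001,0.018,0,-1],[0.001,-0.001,0.018,0,-1],[0.001,0,0.013,0,-1],[0,0,0.002,0,-1]]}}

```text
clock: 2.4
position: [0.4628, 0.2207, 0.0455]
ee_rot: [0.157, 0.988, 0.002, -0.001]
ft_force: [-0.1, 0.1, 0.6]
grip_width: 1.002
```

```bash
python3 to.py 0.461,0.219,0.041
```

```text
t 2.4 p [0.4628 0.2207 0.0455] F [-0.12  0.07  0.59] w 1.002 q [ 0.157  0.988  0.002 -0.001] j [-0.75  0.24  0.24  1.94 -0.07  0.96  0.78]
0.461,0.219,0.041 tool delta [ 0.0012 -0.0022  0.0045] rows 0.1
```

{"op": "apply_moves", "data": {"commands": [[0.001,-0.002,0.004,0,-0.2],[0,0,0,0,0.2],[0,0,0,0,1],[0,0,0,0,1],[0,0,0,0,1]]}}

```text
clock: 2.82
position: [0.462, 0.2197, 0.0437]
ee_rot: [0.157, 0.988, 0.002, -0.0]
ft_force: [0.6, -0.0, -4.0]
grip_width: 0.746
```

```bash
python3 to.py
```

```text
t 2.82 p [0.462  0.2197 0.0437] F [ 0.62 -0.02 -4.03] w 0.746 q [ 0.157  0.988  0.002 -0.   ] j [-0.75  0.24  0.24  1.95 -0.07  0.96  0.78]
```

{"op": "apply_moves", "data": {"commands": [[0,0,0,0,1],[0,0,-0.012,0,1],[0,0,-0.012,0,1],[0,0,0,0,1],[0,0,0,0,1]]}}

```text
clock: 3.23
position: [0.4616, 0.2195, 0.0686]
ee_rot: [0.157, 0.988, 0.002, -0.0]
ft_force: [-0.5, 0.6, -4.1]
grip_width: 0.744
```

{"op": "apply_moves", "data": {"commands": [[0,0,0,0,1],[0,0,0,0,1],[0,0,0,0,1]]}}

```text
clock: 3.48
position: [0.4611, 0.2194, 0.0674]
ee_rot: [0.157, 0.988, 0.002, -0.001]
ft_force: [-0.6, -0.1, -4.5]
grip_width: 0.745
```

```bash
python3 to.py
```

```text
t 3.48 p [0.4611 0.2194 0.0674] F [-0.64 -0.07 -4.49] w 0.745 q [ 0.157  0.988  0.002 -0.001] j [-0.75  0.2   0.24  1.93 -0.06  1.01  0.78]
```

Reading is about −4.3 N with t2 lifted, against about −1 N expected for an empty tin. So t2 is the full one (about 0.43 kg), and the others need not be lifted. Raising it for the carry.

{"op": "apply_moves", "data": {"commands": [[0,0,-0.025,0,1],[0,0,-0.03,0,1],[0,0,-0.03,0,1],[0,0,-0.03,0,1],[0,0,-0.015,0,1]]}}

```text
clock: 3.9
position: [0.4571, 0.2164, 0.195]
ee_rot: [0.157, 0.988, -0.003, -0.006]
ft_force: [1.2, 0.0, -3.7]
grip_width: 0.746
```

```bash
python3 to.py 0.597,-0.3515,0.2
python3 - <<'E'
from workcell import camera
import cv2
im,d=camera("side");cv2.imwrite("pics/side1.png",cv2.resize(im[100:340,150:470,::-1],None,fx=2,fy=2))
E
```

```text
t 3.9 p [0.4571 0.2164 0.195 ] F [ 1.17  0.04 -3.67] w 0.746 q [ 0.157  0.988 -0.003 -0.006] j [-0.77  0.08  0.25  1.78 -0.02  1.29  0.74]
0.597,-0.3515,0.2 tool delta [-0.3093 -0.4964 -0.0042] rows 14.0
```

View pics/side1.png

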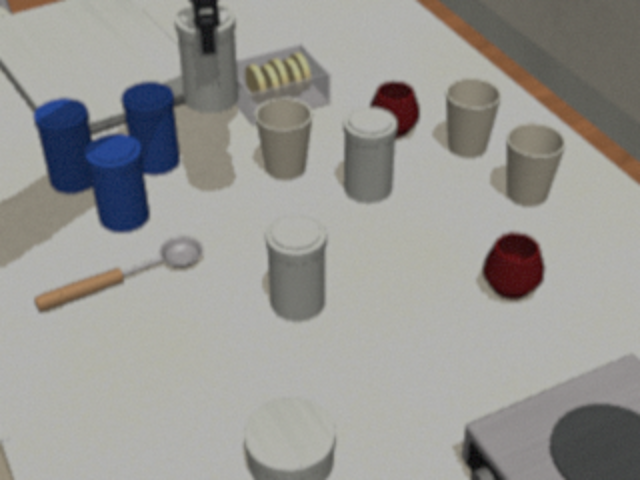

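The tin is held upright and clear of the table (crop px 207,60). The other two stand untouched. Carrying it to the plate.

{"op": "apply_moves", "data": {"commands": [[-0.008,-0.013,-0.001,0,1],[-0.014,-0.023,-0.001,0,1],[-0.016,-0.025,-0.001,0,1],[-0.016,-0.025,-0.001,0,1],[-0.016,-0.025,0,0,1]]}}

```text
clock: 4.37
position: [0.4889, 0.0936, 0.1971]
ee_rot: [0.15, 0.989, -0.001, -0.006]
ft_force: [0.8, 0.3, -3.9]
grip_width: 0.742
```

{"op": "apply_moves", "data": {"commands": [[-0.016,-0.025,0,0,1],[-0.016,-0.025,0,0,1],[-0.016,-0.025,0,0,1],[-0.016,-0.025,0,0,1],[-0.016,-0.025,0,0,1]]}}

```text
clock: 4.78
position: [0.5267, -0.0566, 0.1901]
ee_rot: [0.149, 0.989, -0.002, -0.009]
ft_force: [0.6, -0.1, -3.5]
grip_width: 0.745
```

```bash
python3 to.py 0.597,-0.3515,0.2
```

```text
t 4.78 p [ 0.5267 -0.0566  0.1901] F [ 0.62 -0.12 -3.51] w 0.745 q [ 0.149  0.989 -0.002 -0.009] j [-0.44  0.14  0.51  1.74 -0.07  1.29  1.36]
0.597,-0.3515,0.2 tool delta [-0.1541 -0.261  -0.0105] rows 7.3
```

{"op": "apply_moves", "data": {"commands": [[-0.015,-0.025,-0.002,0,1],[-0.015,-0.025,-0.002,0,1],[-0.015,-0.025,-0.002,0,1],[-0.015,-0.025,-0.002,0,1],[-0.015,-0.025,-0.002,0,1]]}}

```text
clock: 5.2
position: [0.56, -0.2051, 0.1922]
ee_rot: [0.149, 0.989, -0.003, -0.013]
ft_force: [0.2, 0.9, -3.7]
grip_width: 0.742
```

{"op": "apply_moves", "data": {"commands": [[-0.015,-0.025,-0.002,0,1],[-0.014,-0.025,-0.002,0,1],[-0.012,-0.02,-0.002,0,1],[-0.006,-0.012,-0.001,0,1],[0,0,0,0,1]]}}

```text
clock: 5.62
position: [0.5782, -0.3089, 0.19]
ee_rot: [0.152, 0.988, -0.005, -0.017]
ft_force: [-0.4, -0.0, -4.4]
grip_width: 0.747
```

```bash
python3 to.py 0.597,-0.3515,0.2
```

```text
t 5.62 p [ 0.5782 -0.3089  0.19  ] F [-0.41 -0.02 -4.44] w 0.747 q [ 0.152  0.988 -0.005 -0.017] j [-0.03  0.48  0.63  1.39 -0.26  1.39  1.86]
0.597,-0.3515,0.2 tool delta [-0.0304 -0.0352 -0.0104] rows 1.1
```

{"op": "apply_moves", "data": {"commands": [[-0.011,-0.013,-0.004,0,1],[-0.011,-0.013,-0.003,0,1],[-0.006,-0.007,0,0,1],[0,0,0,0,1],[0,0,0,0,1]]}}

```text
clock: 6.03
position: [0.5942, -0.3479, 0.1885]
ee_rot: [0.152, 0.988, -0.004, -0.022]
ft_force: [0.4, 0.9, -4.4]
grip_width: 0.743
```

```bash
python3 to.py 0.597,-0.3515,0.115; python3 - <<'E'
import cv2,numpy as np
from h import *
from workcell import camera
im,d=camera("top");P=pts(d,"top");cv2.imwrite("pics/top1.png",im[...,::-1])
im,d=camera("side");cv2.imwrite("pics/side2.png",cv2.resize(im[150:450,250:640,::-1],None,fx=2,fy=2))
im,d=camera("wrist");cv2.imwrite("pics/w2.png",im[...,::-1])
E
```

```text
t 6.03 p [ 0.5942 -0.3479  0.1885] F [ 0.43  0.9  -4.37] w 0.743 q [ 0.152  0.988 -0.004 -0.022] j [ 0.06  0.57  0.62  1.27 -0.3   1.43  1.91]
0.597,-0.3515,0.115 tool delta [-0.0068 -0.0016  0.0733] rows 1.8
```

View pics/side2.png

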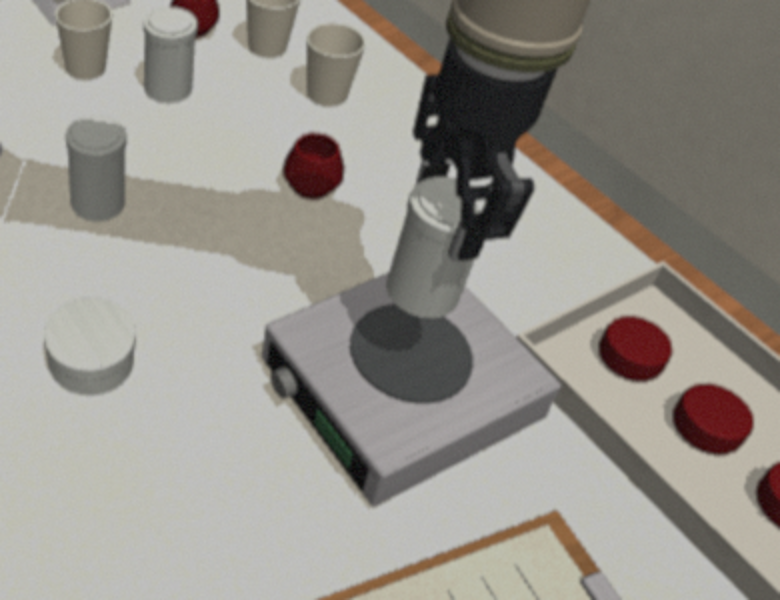

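```bash
python3 - <<'E'
import numpy as np,cv2
from h import *
from workcell import manip,camera
o=manip.get_obs();M=R.from_quat(o["ee_rot"]).as_matrix();print("tool axes",M.T.round(3))
c=camera_info("side");r=R.from_quat(c["rotation"]).as_matrix();K=np.array(c["camera_matrix"])
def pr(p):
    q=r.T@(np.array(p)-c["xyz"]);q=K@q;return ((q[:2]/q[2]-[250,150])*2).round()
B=[.597,-.3515,.145]
print("upright axis",pr(B),pr([.597,-.3515,.25]))
im,d=camera("side");P=pts(d,"side")
m=(d>0)&(np.hypot(P[...,0]-.597,P[...,1]+.3515)<.06)&(P[...,2]>.12)&(P[...,2]<.23)
Q=P[m]
# fit cylinder side r=31mm, points z .13-.21, bright
from scipy.optimize import least_squares
g=cv2.cvtColor(im,cv2.COLOR_RGB2GRAY)[m];q=Q[(g>85)&(Q[:,2]<.215)]
def f(a):
    u=np.array([a[2],a[3],1]);u/=np.linalg.norm(u);w=q-np.array([a[0],a[1],.17]);return np.linalg.norm(np.cross(w,u),axis=1)-.031
s=least_squares(f,[.597,-.3515,0,0],loss="soft_l1",f_scale=.002);print(len(q),s.x.round(4),np.abs(s.fun).mean(),"zmin",q[:,2].min())
E
```

```text
tool axes [[-0.953  0.3    0.041]
 [ 0.3    0.954 -0.014]
 [-0.043 -0.001 -0.999]]
upright axis [426. 291.] [454. 204.]
1053 [ 0.5955 -0.3477  0.0392  0.0035] 0.0006957514866053962 zmin 0.1453125856454136
```

The lean in the picture is mostly perspective. The cylinder fit gives a 2.3° tilt, matching the tool's own tilt, so the tin has not slipped. Its centre is within 4 mm of the plate's centre. Lowering slowly and watching the force.

{"op": "apply_moves", "data": {"commands": [[-0.003,-0.001,0.015,0,1],[-0.003,-0.001,0.015,0,1],[-0.002,-0.001,0.015,0,1],[0,0,0.008,0,1],[0,0,0,0,1]]}}

```text
clock: 6.65
position: [0.6, -0.3502, 0.1308]
ee_rot: [0.15, 0.988, -0.003, -0.021]
ft_force: [-0.8, -0.3, -4.1]
grip_width: 0.747
```

```bash
python3 to.py 0.597,-0.3515,0.1077
```

```text
t 6.65 p [ 0.6    -0.3502  0.1308] F [-0.81 -0.29 -4.1 ] w 0.747 q [ 0.15   0.988 -0.003 -0.021] j [ 0.06  0.62  0.6   1.33 -0.32  1.33  1.93]
0.597,-0.3515,0.1077 tool delta [ 0.0016 -0.0018  0.0232] rows 0.6
```

{"op": "apply_moves", "data": {"commands": [[0,0,0.006,0,1],[0,0,0.006,0,1],[0,0,0.004,0,1],[0,0,0,0,1]]}}

```text
clock: 6.98
position: [0.599, -0.3496, 0.1124]
ee_rot: [0.15, 0.988, -0.003, -0.021]
ft_force: [-0.5, -0.7, -4.3]
grip_width: 0.743
```

{"op": "apply_moves", "data": {"commands": [[0,0,0.002,0,1],[0,0,0.002,0,1],[0,0,0,0,1]]}}

```text
clock: 7.23
position: [0.5993, -0.3499, 0.109]
ee_rot: [0.15, 0.988, -0.003, -0.02]
ft_force: [0.3, -0.0, -3.6]
grip_width: 0.742
```

```bash
python3 to.py 0.597,-0.3515,0.1077
```

```text
t 7.23 p [ 0.5993 -0.3499  0.109 ] F [ 0.32 -0.04 -3.59] w 0.742 q [ 0.15   0.988 -0.003 -0.02 ] j [ 0.07  0.63  0.59  1.35 -0.33  1.3   1.94]
0.597,-0.3515,0.1077 tool delta [ 0.0017 -0.0022  0.0013] rows 0.1
```

{"op": "apply_moves", "data": {"commands": [[0,0,0.001,0,1],[0,0,0.001,0,1],[0,0,0,0,1]]}}

```text
clock: 7.48
position: [0.5996, -0.3503, 0.1078]
ee_rot: [0.15, 0.988, -0.003, -0.02]
ft_force: [-0.3, -0.2, -3.1]
grip_width: 0.748
```

{"op": "apply_moves", "data": {"commands": [[0,0,0.001,0,1],[0,0,0,0,1]]}}

```text
clock: 7.65
position: [0.6, -0.3505, 0.1078]
ee_rot: [0.15, 0.988, -0.003, -0.019]
ft_force: [-0.0, 0.7, -4.6]
grip_width: 0.748
```

{"op": "apply_moves", "data": {"commands": [[0,0,0.002,0,1],[0,0,0.001,0,1],[0,0,0,0,1]]}}

```text
clock: 7.9
position: [0.6009, -0.351, 0.108]
ee_rot: [0.15, 0.989, -0.004, -0.017]
ft_force: [1.0, -0.4, -3.6]
grip_width: 0.744
```

{"op": "apply_moves", "data": {"commands": [[0,0,0.002,0,1],[0,0,0.001,0,1],[0,0,0,0,1]]}}

```text
clock: 8.15
position: [0.6019, -0.3514, 0.1077]
ee_rot: [0.15, 0.989, -0.004, -0.015]
ft_force: [-0.2, -0.6, -4.2]
grip_width: 0.749
```

z has stopped falling while the tilt shrinks, so an edge is touching the plate. Checking the tin with the side camera.

```bash
cat > fit.py <<'E'
import numpy as np,cv2
from h import *
from workcell import camera
from scipy.optimize import least_squares
im,d=camera("side");P=pts(d,"side");g=cv2.cvtColor(im,cv2.COLOR_RGB2GRAY)
m=(d>0)&(np.hypot(P[...,0]-.6,P[...,1]+.3515)<.05)&(P[...,2]>.068)&(P[...,2]<.14)&(g>85);q=P[m]
def f(a):
    u=np.array([a[2],a[3],1]);u/=np.linalg.norm(u);return np.linalg.norm(np.cross(q-np.array([a[0],a[1],.064]),u),axis=1)-.031
s=least_squares(f,[.597,-.3515,0,0],loss="soft_l1",f_scale=.002);print(len(q),"base xy, tilt",s.x.round(4),np.abs(s.fun).mean().round(4))
cv2.imwrite("pics/side3.png",cv2.resize(im[200:400,380:580,::-1],None,fx=3,fy=3))
E
python3 fit.py; python3 to.py
```

```text
852 base xy, tilt [ 0.6024 -0.3522  0.0335  0.0062] 0.0007
t 8.2 p [ 0.6019 -0.3515  0.1075] F [ 0.21 -0.4  -4.68] w 0.744 q [ 0.15   0.989 -0.004 -0.015] j [ 0.07  0.63  0.59  1.36 -0.33  1.28  1.94]
```

View pics/side3.png

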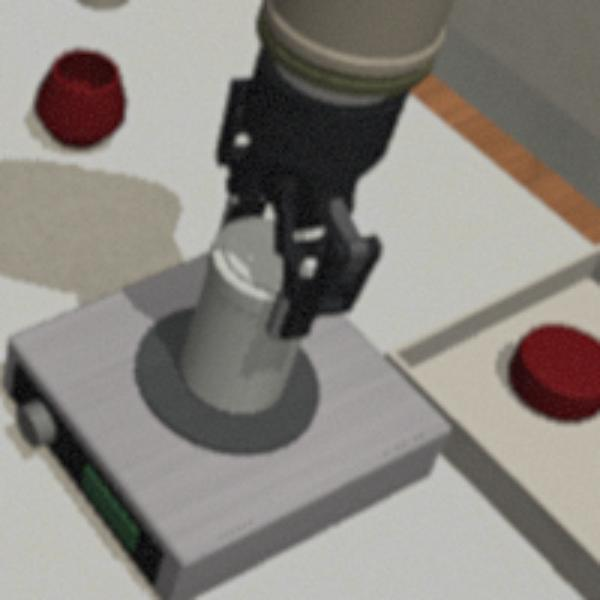

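{"op": "apply_moves", "data": {"commands": [[0.001,0,0.003,0,1],[0.001,0,0.003,0,1],[0,0,0,0,1]]}}

```text
clock: 8.45
position: [0.6023, -0.3519, 0.1079]
ee_rot: [0.15, 0.989, -0.004, -0.011]
ft_force: [-0.1, -1.0, -4.8]
grip_width: 0.747
```

```bash
python3 to.py; python3 fit.py
```

```text
t 8.45 p [ 0.6023 -0.3519  0.1079] F [-0.12 -0.95 -4.75] w 0.747 q [ 0.15   0.989 -0.004 -0.011] j [ 0.07  0.62  0.59  1.36 -0.33  1.27  1.94]
851 base xy, tilt [ 0.6033 -0.3527  0.02    0.0058] 0.0007
```

{"op": "apply_moves", "data": {"commands": [[0.001,0,0.003,0,1],[0.001,0,0.003,0,1],[0.001,0,0.002,0,1],[0,0,0,0,1]]}}

```text
clock: 8.83
position: [0.6025, -0.3523, 0.1073]
ee_rot: [0.15, 0.989, -0.005, -0.006]
ft_force: [-0.4, 0.6, -4.1]
grip_width: 0.75
```

```bash
python3 to.py; python3 fit.py
```

```text
t 8.83 p [ 0.6025 -0.3523  0.1073] F [-0.44  0.57 -4.08] w 0.75 q [ 0.15   0.989 -0.005 -0.006] j [ 0.06  0.62  0.59  1.38 -0.33  1.26  1.94]
835 base xy, tilt [ 0.6038 -0.3533  0.0099  0.0111] 0.0007
```

Nearly level now (under 1°) and about 7 mm off centre, with 24 mm of margin. Releasing gently.

{"op": "apply_moves", "data": {"commands": [[0,0,0,0,-0.5],[0,0,0,0,-0.56],[0,0,0,0,-0.65],[0,0,0,0,-0.8],[0,0,0,0,-1]]}}

```text
clock: 9.3
position: [0.6018, -0.3531, 0.105]
ee_rot: [0.15, 0.989, -0.005, -0.008]
ft_force: [0.6, -0.2, 0.7]
grip_width: 0.996
```

{"op": "apply_moves", "data": {"commands": [[0,0,0,0,-1],[0,0,0,0,-1],[0,0,0,0,-1]]}}

```text
clock: 9.55
position: [0.6016, -0.3531, 0.1044]
ee_rot: [0.15, 0.989, -0.005, -0.008]
ft_force: [-0.1, 0.1, -0.1]
grip_width: 0.995
```

```bash
python3 fit.py; python3 to.py 0.6035,-0.353,0.17
```

```text
795 base xy, tilt [ 6.039e-01 -3.534e-01  6.000e-04 -2.700e-03] 0.0007
t 9.6 p [ 0.6016 -0.353   0.1044] F [ 0.3   0.9  -0.22] w 0.997 q [ 0.15   0.989 -0.005 -0.008] j [ 0.06  0.62  0.59  1.38 -0.33  1.26  1.94]
0.6035,-0.353,0.17 tool delta [-0.0009 -0.0003 -0.0656] rows 1.6
```

The tin is upright at (0.604, −0.353) and the wrist force is zero. Backing straight up slowly.

{"op": "apply_moves", "data": {"commands": [[0,0,-0.012,0,-1],[0,0,-0.015,0,-1],[0,0,-0.018,0,-1],[0,0,-0.018,0,-1],[0,0,0,0,-1]]}}

```text
clock: 10.02
position: [0.6022, -0.3523, 0.1723]
ee_rot: [0.15, 0.989, -0.005, -0.009]
ft_force: [0.1, -0.2, 0.5]
grip_width: 1.003
```

```bash
python3 to.py 0.6035,-0.353,0.28; python3 fit.py
```

```text
t 10.02 p [ 0.6022 -0.3523  0.1723] F [ 0.13 -0.18  0.54] w 1.003 q [ 0.15   0.989 -0.005 -0.009] j [ 0.06  0.58  0.61  1.3  -0.31  1.38  1.93]
0.6035,-0.353,0.28 tool delta [ 0.0002 -0.0017 -0.1077] rows 2.6
869 base xy, tilt [ 0.6039 -0.3534  0.0008 -0.0033] 0.0007
```

{"op": "apply_moves", "data": {"commands": [[0,0,-0.025,0,-1],[0,0,-0.025,0,-1],[0,0,-0.025,0,-1],[0,0,-0.02,0,-1],[0,0,0,0,-1]]}}

```text
clock: 10.48
position: [0.6023, -0.35, 0.2669]
ee_rot: [0.15, 0.989, -0.004, -0.012]
ft_force: [-0.1, 0.1, 0.6]
grip_width: 1.002
```

```bash
python3 fit.py; python3 to.py; python3 - <<'E'
import cv2
from workcell import camera
im,d=camera("side");cv2.imwrite("pics/end.png",im[...,::-1])
E
```

```text
854 base xy, tilt [ 6.038e-01 -3.534e-01  9.000e-04 -3.000e-04] 0.0007
t 10.53 p [ 0.6019 -0.3499  0.265 ] F [-0.56 -0.16 -0.97] w 1.001 q [ 0.15   0.989 -0.004 -0.013] j [ 0.07  0.55  0.63  1.14 -0.29  1.56  1.91]
```

View pics/end.png

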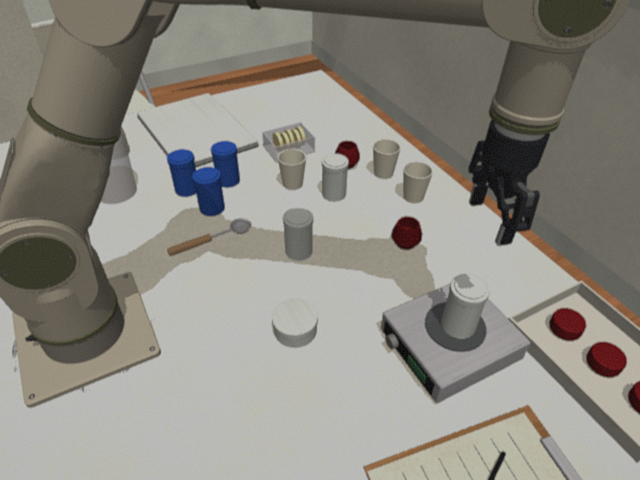

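The full tin stands upright on the plate (462,310), inside its edge. The two empty tins at (298,234) and (334,178) haven't moved, and the gripper is clear. Handing in.

```bash
python3 -c "
from workcell import workorder;print(workorder.hand_in())"
```

```text
the job is handed in; nothing more can be done
None
```

The full tin is standing upright on the warmer's plate, and I handed the job in at about 10.5 s of the 64 s allowed.

- **Finding the full tin:** I lifted only the tin at (0.46, 0.22). The wrist force read about 4.3 N, or roughly 0.43 kg, against about 1 N for an empty one. Only one tin is full, so I did not lift the other two and they stayed in place.
- **Placing it:** The tool drifted to about 2.5° of tilt during the carry, so one edge of the tin touched the plate first. I pressed down in steps of 1–3 mm until it was level within 1°, then let go. The wrist force while lowering was too noisy to show the contact; I saw it from the height no longer falling and the tilt shrinking.
- **Last checks:** The camera fit puts the tin's base at (0.604, −0.353), about 7 mm from the plate's centre with 24 mm of margin. Its tilt is about 0.1°. The gripper is open and more than 9 cm above the tin, and nothing else was disturbed.

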